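# Swing the clamp over a circuit board and lock its cam lever

### The job

Clamp the circuit board in its fixture for soldering: with the back of a finger push the clamp strap round until it is over the end of the board and against its stop pin, and only then push the cam lever fully down, so that the strap's rubber foot holds the board. Push only: pinch or lift nothing, do not shift the board, and leave the tools and parts lying around where they are.

Things in the scene. Friction and masses are not known exactly. Their poses are not given: they have to be found in the camera images.
- board_fixture: Fixture screwed to the bench: grey base plate 140 x 278 mm, top at z = 14 mm. Origin on the bench under the vertical axis of the clamp post at one end of the plate; z up. The circuit board lies with its centre at (32, -163) mm, length along y, top face at z = 30; its end next to the clamp, which the clamp has to hold, is at y = -88. Two hooks hold its far end.
- stop_pin (a point): Top of the stop pin, a steel pin 8 mm thick and 60 mm high at (13.5, -36) mm in the fixture's frame, which the strap meets when it is over the board. Nothing else of the fixture in the strap's way is higher than 32 mm.
- clamp_swivel (a joint): Swing of the strap about the post axis (rad). 0 = against the stop pin, over the board, pointing along the fixture's -y; grows as it swings away, clockwise from above (at pi/2 it points along -x); limit 1.9. Starts swung away. Stays where left (friction 0.14 N m, 2 to 3 N at mid-strap). The cam lever turns with it, always on the opposite side of the post.
- strap_mid (a point): Middle of the free part of the clamp strap, 60 mm from the post axis, 53 mm above the bench when raised. The strap is a flat steel bar 18 mm wide and 10 mm thick (z = 48 to 58 mm when raised) with upright flanks, reaching 101 mm from the post axis.
- strap_left_side: Upright flank of the strap on its -x side when the strap is over the board: the one to push against. Its frame is the fixture's, turned with the strap.
- strap_right_side: The opposite flank, which meets the stop pin.
- clamp_foot: Sprung rubber foot under the strap's tip, a 12 mm round pad; its body origin lies on the post axis at the bench.
- foot_point (a point): Centre of the foot's underside, 94.5 mm from the post axis; 33 mm above the bench with the lever up, so 3 mm clear of the board. The lever lowers the strap in proportion to its turn, 6 mm in all; the foot's spring (3 N/mm) then presses on the board's bare edge with about 9 N.
- cam_lever (a joint): Turn of the cam lever about its level pin on top of the post (rad). 0 = up, 1.065 rad (61 degrees) above the level, leaning away from the strap; 1.0 = fully down (its stop), nearly level (0.065 rad), pointing away from the strap. Starts at or near up. Stays where it is left (friction 0.24 N m and the clamping: about 4 N at the tip).
- lever_tip (a point): Free end of the cam lever, mid-thickness. Its pin crosses the post axis 70 mm above the bench; the lever reaches 101 mm from the pin. The black grip, its outer 55 mm, is 18 mm wide and 12 mm thick; the grip's upper face is 8 mm above the line from the pin along the lever.
- lever_left_side: Flank of the lever's grip on the +x side of the clamp's own frame (strap along its -y). Origin at the pin.
- lever_right_side: Flank of the lever's grip on the -x side. Origin at the pin.
- circuit_board: Loose circuit board in the fixture, 100 x 150 mm, 4 mm thick, components to 38 mm above its underside, 0.17 kg; origin at the centre of its underside. Lies on four rests between guides with about 1.5 mm of play.
- screwdriver: Bystander, to be left alone: screwdriver with a yellow handle, 156 mm long, 20 mm thick.
- tweezers: Bystander, to be left alone: pair of tweezers, 120 x 15 x 10 mm.
- big_capacitor: Bystander, to be left alone: brown can capacitor, 25 mm across, 36 mm high, standing upright.
- small_capacitor: Bystander, to be left alone: black can capacitor, 18 mm across, 30 mm high, standing upright.
- tape_roll: Bystander, to be left alone: roll of green tape, 58 mm across, 18 mm high, lying flat.
- flux_tin: Bystander, to be left alone: round flux tin, 57 mm across, 20 mm high.
There are look-alikes about, which are no part of the job. Of the things that look like the circuit_board, the larger one is meant.

How it is judged:
By the outcome, as a careful person would: the job done as asked, in the order asked, and still so for the second after the job is handed in, with the robot touching nothing.
It also fails if it takes over 45 s, if anything falls off the work surface, if the arm or the gripper's body presses on something with over 40 N, if the wrist force passes 120 N, or if a joint passes its speed limit or range.

### The arm

A 7-joint arm with a two-finger parallel gripper is mounted at the origin on a cart in front of the work surface, level with it; the furniture and walls round the work are solid. World frame = base frame: x ahead of the robot, y to its left, z up, the work surface at z = 0. Lengths are in m, angles in rad, forces in N, time in s.
With the tool pointing down it reaches from about 0.4 to 0.9 m from the base axis. Payload 5.5 kg.
Tool frame: the origin (TCP) lies midway between the tips of the shut fingers; the grasp point (between the pads) lies 19 mm behind it (manip.grip_depth is the distance from the TCP to the grasp point, in m); z points along the fingers, y is the line along which they close (so a half turn about z gives the same grasp; the last joint's range is limited). The gripper opens to 92 mm and grips with 3 to 60 N. Pads are 19 mm wide; open, the fingers measure 130 mm over their backs; the gripper's body (75 mm by 190 mm) begins 47 mm behind the grasp point.
Start: joints at [-0.847, 0.501, -0.427, 1.55, 0.221, 1.138, -0.21], TCP at [0.289, 0.582, 0.227] pointing down, gripper open.
Joint ranges: [-2.88, 2.88], [-0.31, 2.03], [-1.54, 1.56], [0.2, 2.42], [-1.41, 4.55], [0.19, 2.02], [-2.57, 2.57]. Speed limits (rad/s): [2.57, 2.57, 3.14, 3.14, 3.14, 3.14, 3.14].

### API

Orientations are given as a unit quaternion [x, y, z, w].
In Python, from bench import manip, effector, viewer gives the robot as it stands. Calls block until the motion is done:
- manip.move_pose(position, orientation): joint-space move of the TCP to a pose.
- manip.servo_line(position, ori=None, vel=0.15): straight line of the TCP; ori=None keeps the orientation; vel is the mean speed in m/s.
- manip.movej(angles): joint-space move.
- effector.open_jaws() and effector.close(f_grip=None): open the fingers fully, or close them until they stop; f_grip is the grip in N (None keeps the last).
- manip.sleep(seconds).
- manip.solve_ik(position, orientation): joint angles nearest the present ones, or None.
- viewer.get_image(name): name is "scene" or "top" or "wrist"; returns the picture (480x640x3 uint8, red, green, blue); there is no depth.
- viewer.get_calibration(name): a dict with "vfov" (degrees; the focal length in pixels is half the picture's height over the tangent of half this angle, whatever the lens; pixels are square), "cx", "cy" (the principal point, pixels), "eye" and "attitude" of the camera in the world. Camera axes: x right, y down, z forward; pixel columns grow to the right and rows downward; lengths in m; the calibration is good to about 2 mm. The wrist camera is an equidistant fisheye: a pixel r from the principal point sees the ray r / f radians off the axis. A picture is of the moment at which its call begins: read the wrist's pose just before it. get_calibration takes no time and is no camera call; for the wrist camera it gives the pose at the moment of the call.
A pose or a line that the arm cannot do raises manip.PlanningError and nothing moves.
- manip.hand_in(): hands the job in; it is judged then, once.
Readings, each from a call of its own:
- manip.current_clock(): time.
- manip.current_q(): joint angles.
- manip.current_joint_velocities(): joint speeds.
- manip.current_tau(): joint torques, N m.
- manip.current_tool_pos(): TCP position.
- manip.current_tcp_rot(): TCP orientation.
- manip.current_force(): force on the tool from outside, world axes, zero at the start.
- manip.current_wrist_torque(): the same for the moment, N m.
- manip.current_finger_gap(): finger opening in m.
- manip.current_gripper_force(): force on a finger pad.
Only numpy, scipy, OpenCV 4.12 (cv2) and the standard library are available. Lean on these libraries where they do the work, as an engineer would, in place of code of your own. Each camera call takes 0.05 s, during which the arm holds its last target. There are 200 camera calls.

## Working session

There is one attempt and no reset: what is moved stays moved. The work goes in short steps, each a Python script; the robot and the scene stay as the last script left them, time stands still between calls to the robot, and variables do not carry over. Pictures are saved under pics/ and viewed, at most 10 in all, crops included, and the job is handed in when it is done.

```bash
mkdir -p pics
python3 - <<'E'
from bench import manip, effector, viewer
import cv2
for n in("scene","top"):
    cv2.imwrite(f"pics/{n}0.png",viewer.get_image(n)[:,:,::-1]); print(n,viewer.get_calibration(n))
print(manip.current_tcp_rot(),manip.current_clock())
E
```

```text
scene {'vfov': 52.323632496574206, 'cx': 318.2237329745299, 'cy': 241.1031772697275, 'eye': array([-0.19898986, -0.77496746,  0.63577068]), 'attitude': array([ 0.78970917, -0.30017307,  0.19548958, -0.49803552])}
top {'vfov': 47.27945744769134, 'cx': 318.44767559702706, 'cy': 242.27901860549875, 'eye': array([0.26936883, 0.0234928 , 1.23444005]), 'attitude': array([ 0.726648  , -0.67800295,  0.07484808, -0.08180738])}
[ 2.28363965e-01  9.73575407e-01 -8.78387796e-04 -2.34364260e-04] 0.1
```

View pics/top0.png

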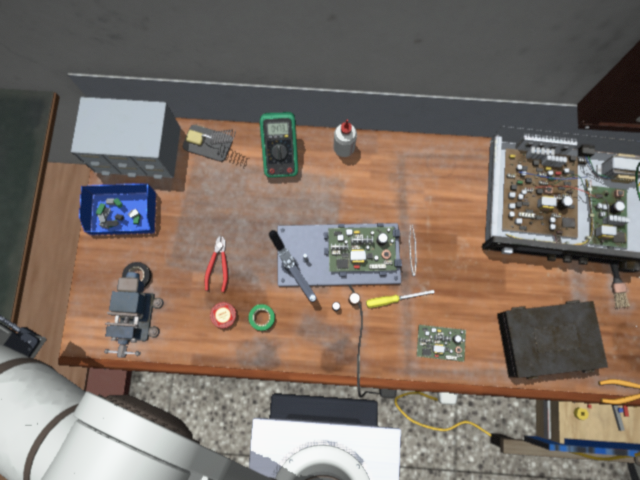

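View pics/scene0.png

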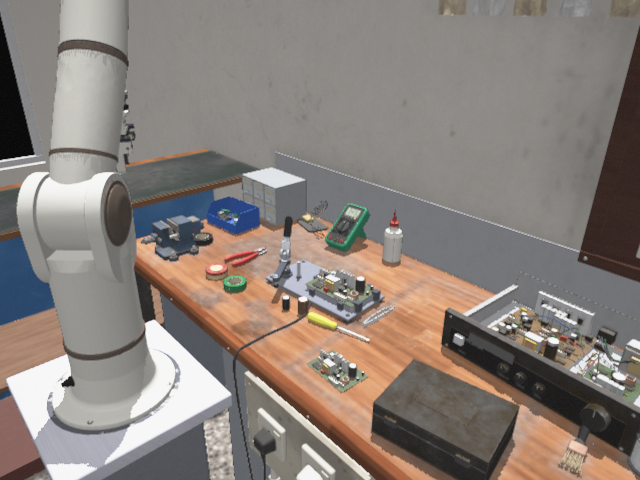

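The top view shows the plate at cols 277–402, rows 224–287. The post is near (289,260), the strap tip near (313,300), the lever grip near (275,238) and the stop pin near (306,257). Next I'll zoom in and measure.

```bash
cat > h.py <<'E'
import numpy as np, cv2
from scipy.spatial.transform import Rotation as R
from bench import manip, effector, viewer
CAL={n:viewer.get_calibration(n) for n in("scene","top")}
def ray(n,u,v):
    c=CAL[n]; f=240/np.tan(np.radians(c["vfov"]/2))
    return R.from_quat(c["attitude"]).apply([(u-c["cx"])/f,(v-c["cy"])/f,1])
def onz(n,u,v,z):
    d=ray(n,u,v); e=CAL[n]["eye"]; return e+d*(z-e[2])/d[2]
def proj(n,p):
    c=CAL[n]; f=240/np.tan(np.radians(c["vfov"]/2))
    q=R.from_quat(c["attitude"]).inv().apply(np.asarray(p)-c["eye"]); return q[:2]/q[2]*f+[c["cx"],c["cy"]]
E
python3 - <<'E'
from h import *
for n,(x0,y0,w,h,s) in {"top":(262,212,160,110,5),"scene":(255,205,140,120,5)}.items():
    im=cv2.imread(f"pics/{n}0.png")[y0:y0+h,x0:x0+w]
    cv2.imwrite(f"pics/{n}0c.png",cv2.resize(im,None,fx=s,fy=s,interpolation=cv2.INTER_CUBIC))
# plate
im=cv2.imread("pics/top0.png"); hsv=cv2.cvtColor(im,cv2.COLOR_BGR2HSV)
print(hsv[270,340],hsv[230,300])
m=cv2.inRange(hsv,(100,20,80),(135,110,200)); m[:215]=0;m[300:]=0;m[:,:265]=0;m[:,410:]=0
m=cv2.morphologyEx(m,cv2.MORPH_OPEN,np.ones((3,3)))
c=max(cv2.findContours(m,0,1)[0],key=cv2.contourArea)
pts=np.array([onz("top",u,v,.014)[:2] for u,v in c[:,0]])
print(cv2.minAreaRect(c),cv2.minAreaRect((pts*1000).astype(np.float32)))
print(cv2.boxPoints(cv2.minAreaRect((pts*1000).astype(np.float32))))
E
```

```text
[ 56  30 120] [111  38 194]
((339.0, 260.5), (71.0, 122.0), 90.0) ((507.57025146484375, -3.0656890869140625), (163.78253173828125, 274.6140441894531), 4.9122443199157715)
[[ 414.2222   126.72468]
 [ 437.73734 -146.88072]
 [ 600.91833 -132.85605]
 [ 577.4032   140.74934]]
```

View pics/top0c.png

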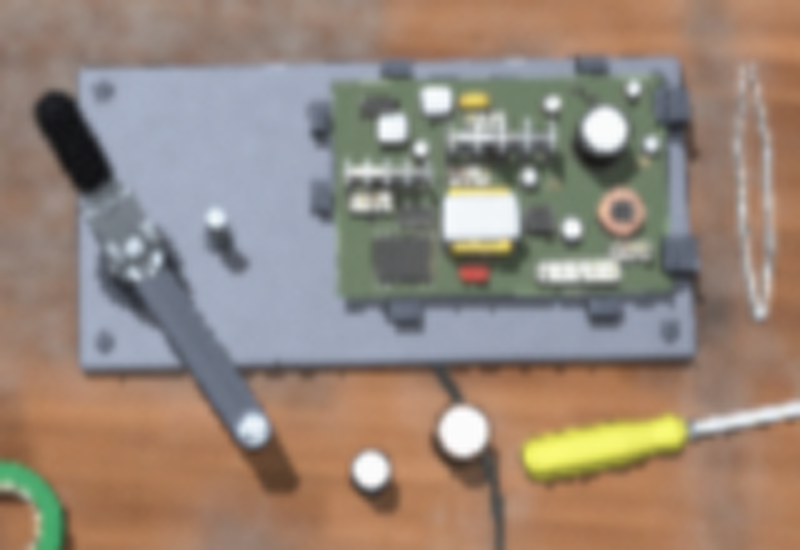

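View pics/scene0c.png

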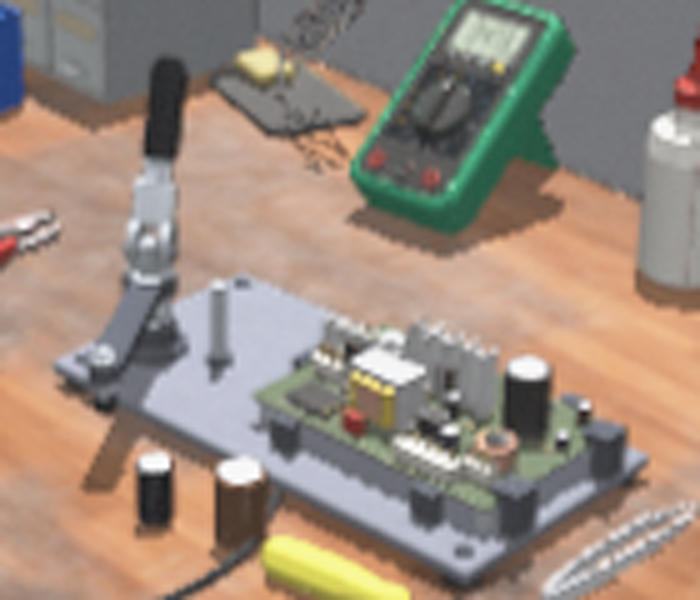

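The top crop shows plate corners at about (80,68), (682,58), (694,357) and (83,372). The pin top is at (216,217), the strap tip screw at (253,430), and the pivot at about (133,255). Both capacitors lie below the strap sweep height. The scene crop has the pin top at (219,287), with the lever standing up.

Run:
```python
from h import *
T=lambda u,v:(262+(u+.5)/5-.5,212+(v+.5)/5-.5)
S=lambda u,v:(255+(u+.5)/5-.5,205+(v+.5)/5-.5)
pc=np.array([onz("top",*T(u,v),.014)[:2] for u,v in[(80,68),(682,58),(694,357),(83,372)]])
bc=np.array([onz("top",*T(u,v),.030)[:2] for u,v in[(335,83),(672,78),(678,292),(343,298)]])
print("plate",pc.round(4),[np.linalg.norm(pc[i]-pc[i-1]).round(4) for i in range(4)])
print("board",[np.linalg.norm(bc[i]-bc[i-1]).round(4) for i in range(4)])
pin=onz("top",*T(216,217),.060)[:2]; pinS=onz("scene",*S(219,286),.060)[:2]
print("pin",pin,pinS)
# rigid fit: board centre, pin ; directions from plate long sides
F=np.array([[-18,-88],[-18,-238]]) # unused sign check
X=np.array([[82,-88],[82,-238],[-18,-238],[-18,-88],[13.5,-36]])/1000
Y=np.vstack([bc,pin])
a=X-X.mean(0); b=Y-Y.mean(0)
yaw=np.arctan2((a[:,0]*b[:,1]-a[:,1]*b[:,0]).sum(),(a*b).sum())
Rm=np.array([[np.cos(yaw),-np.sin(yaw)],[np.sin(yaw),np.cos(yaw)]])
t=Y.mean(0)-Rm@X.mean(0)
print("yaw",yaw,"org",t,"res mm",((X@Rm.T+t-Y)*1000).round(1).tolist())
for i,j in((0,1),(3,2)):
    d=pc[j]-pc[i]; print("plate yaw",np.arctan2(d[0],-d[1]))
print("plate corners in fixture",((pc-t)@Rm*1000).round(1).tolist())
tip=onz("top",*T(253,430),.060)[:2]; q=Rm.T@(tip-t)
print("tip",q*1000,np.linalg.norm(q),"swivel",np.arctan2(-q[0],-q[1]))
g=Rm.T@(onz("top",*T(55,108),.155)[:2]-t); print("levertip",g*1000,np.arctan2(g[0],g[1]))
print("strap flanks mid dirs", [ (Rm.T@(onz("top",*T(u,v),.058)[:2]-t)*1000).round(1).tolist() for u,v in[(182,355),(213,335)]])
```

```text
plate [[ 0.5779  0.1417]
 [ 0.6017 -0.1341]
 [ 0.4635 -0.1447]
 [ 0.4378  0.1283]] [np.float64(0.1408), np.float64(0.2768), np.float64(0.1386), np.float64(0.2742)]
board [np.float64(0.0987), np.float64(0.1527), np.float64(0.0983), np.float64(0.1492)]
pin [0.50342957 0.07220464] [0.49976671 0.06818649]
yaw 0.08251490999317639 org [0.48691335 0.10452788] res mm [[1.0, -0.7], [0.5, 2.0], [-1.1, 0.2], [-0.4, 1.0], [-0.1, -2.4]]
plate yaw 0.08606877644497143
plate yaw 0.09389045182556073
plate corners in fixture [[93.8, 29.6], [94.8, -247.3], [-43.9, -246.4], [-47.0, 27.7]]
tip [-79.69870937 -48.75768369] 0.0934301664022528 swivel 1.0217636437355757
levertip [40.53138331 28.96285935] 0.9503529265296425
strap flanks mid dirs [[-46.5, -18.4], [-37.9, -31.8]]
```

```bash
cat >> h.py <<'E'
ORG=np.array([.4860,.1035]); YAW=.086
RM=np.array([[np.cos(YAW),-np.sin(YAW)],[np.sin(YAW),np.cos(YAW)]])
def pose(s,r,off,z,sg):
    e=RM@[-np.sin(s),-np.cos(s)]; n=RM@[-np.cos(s),np.sin(s)]
    y=np.array([*n,0])*sg; zz=np.array([0,0,-1.]); x=np.cross(y,zz)
    return np.array([*(ORG+r*e+off*n),z]), R.from_matrix(np.c_[x,y,zz]).as_quat(), n
E
python3 - <<'E'
from h import *
for sg in(1,-1):
    for s in(1.05,.5,0): 
        for z in(.2,.043):
            p,o,_=pose(s,.065,.043,z,sg); q=manip.solve_ik(p,o); print(sg,s,z,None if q is None else np.round(q,2))
E
```

```text
1 1.05 0.2 [ 0.06  0.11 -0.38  2.12  0.05  0.92  1.82]
1 1.05 0.043 [ 0.07  0.42 -0.44  2.23  0.33  0.55  1.56]
1 0.5 0.2 [ 0.18  0.12 -0.41  2.11  0.06  0.92  2.46]
1 0.5 0.043 [ 0.23  0.43 -0.51  2.22  0.39  0.57  2.16]
1 0 0.2 [-1.29  0.63  1.54  2.1  -0.71  1.14 -2.46]
1 0 0.043 [-1.11  1.01  1.35  2.21 -1.2   1.09 -2.12]
-1 1.05 0.2 [-0.37  0.09  0.07  2.14 -0.01  0.92 -1.26]
-1 1.05 0.043 [-0.37  0.38  0.07  2.25 -0.05  0.51 -1.22]
-1 0.5 0.2 [-0.24  0.1   0.03  2.13 -0.    0.92 -0.62]
-1 0.5 0.043 [-0.22  0.39  0.02  2.24 -0.01  0.52 -0.61]
-1 0 0.2 [-0.14  0.15 -0.    2.07  0.    0.93 -0.05]
-1 0 0.043 [-0.11  0.42 -0.03  2.18  0.03  0.55 -0.08]
```

Run:
```python
from h import *
effector.close(10)
p,o,n=pose(1.05,.065,.046,.2,-1)
manip.move_pose(p,o)
p[2]=.044; manip.servo_line(p,vel=.12)
print("t",manip.current_clock(),"F",manip.current_force().round(1),manip.current_tool_pos(),p, manip.current_finger_gap())
cv2.imwrite("pics/top1.png",cv2.resize(viewer.get_image("top")[200:320,250:410,::-1],None,fx=4,fy=4,interpolation=cv2.INTER_CUBIC))
cv2.imwrite("pics/scene1.png",cv2.resize(viewer.get_image("scene")[160:330,230:390,::-1],None,fx=3.5,fy=3.5,interpolation=cv2.INTER_CUBIC))
```

```text
t 4.775 F [-0.3 -1.  -0.8] [0.40689068 0.10439332 0.0444982 ] [0.40637288 0.10422253 0.044     ] 0.0005537198936471144
```

View pics/scene1.png

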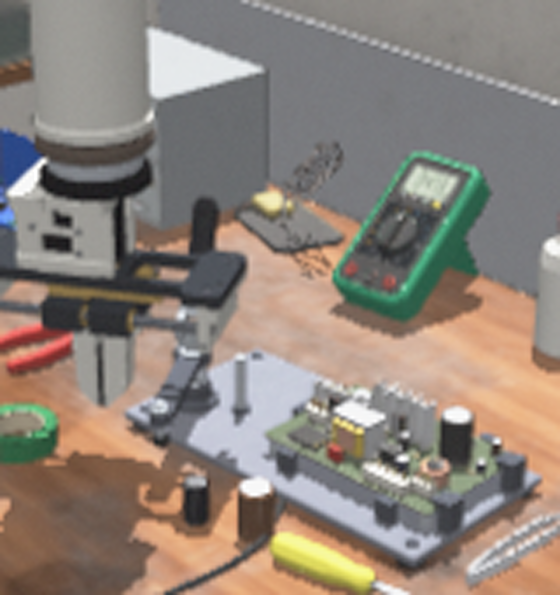

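The closed fingers are beside the strap's left flank at about (100,380), and the gripper body is well above the strap. Now I'll sweep with a force check.

Run:
```python
from h import *
off=.046; s=1.05
# close up to the flank
hit=False; k=0
while off>.020:
    off-=.003; p,o,n=pose(s,.065,off,.044,-1); manip.servo_line(p,o,vel=.05)
    f=manip.current_force()[:2]@n
    if f>1.8: break
print("contact off",off,"f",f,manip.current_clock())
while s>-.2:
    s-=.15 if s>.3 else .03
    p,o,n=pose(s,.065,off,.044,-1); manip.servo_line(p,o,vel=.06)
    F=manip.current_force(); f=F[:2]@n
    print(round(s,2),round(f,1),F.round(1),round(manip.current_clock(),2))
    if f>11: break
cv2.imwrite("pics/top2.png",cv2.resize(viewer.get_image("top")[200:320,250:410,::-1],None,fx=4,fy=4,interpolation=cv2.INTER_CUBIC))
cv2.imwrite("pics/scene2.png",cv2.resize(viewer.get_image("scene")[160:330,230:390,::-1],None,fx=3.5,fy=3.5,interpolation=cv2.INTER_CUBIC))
```

```text
contact off 0.018999999999999993 f 1.5355373815447095 7.125
0.9 -0.1 [-0.1 -0.2  0.4] 7.44
0.75 0.5 [-0.2  0.5  0.1] 7.76
0.6 0.9 [-1. -0.  0.] 8.07
0.45 0.0 [0.  0.2 1.1] 8.39
0.3 0.5 [-0.6 -0.1 -0.2] 8.71
0.27 2.3 [-2.4 -0.2  0.5] 8.96
0.24 3.1 [-3.   1.  -0.4] 9.21
0.21 2.2 [-2.3 -0.   0.5] 9.46
0.18 1.7 [-1.7 -0.1 -1.3] 9.71
0.15 1.7 [-1.7  0.7 -0.9] 9.96
0.12 1.9 [-1.9  0.8 -0.3] 10.21
0.09 4.7 [-4.7  0.9 -0.2] 10.46
0.06 7.6 [-7.6  1.4  3.4] 10.71
0.03 10.7 [-10.8   1.7   5.7] 10.96
-0.0 13.8 [-14.    0.7  11.3] 11.21
```

View pics/scene2.png

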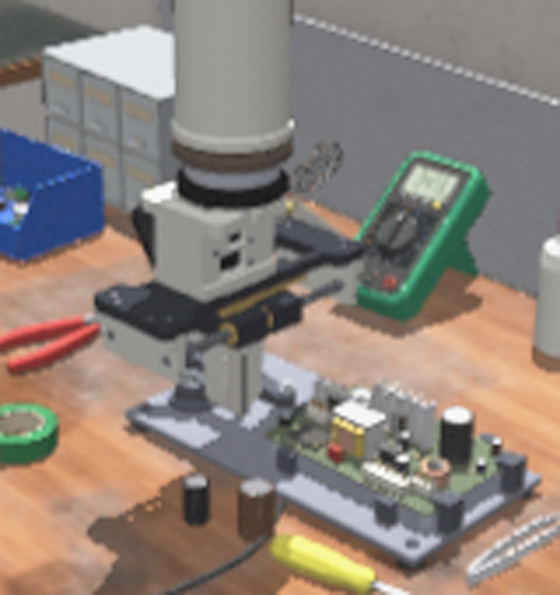

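The force rose steadily from s≈0.1, so the strap is against its pin. I'll retreat sideways, lift and check.

Run:
```python
from h import *
p,o,n=pose(0,.065,.055,.044,-1); manip.servo_line(p,o,vel=.12)
print(manip.current_force().round(1))
p[2]=.21; manip.servo_line(p,vel=.2)
p,o,n=pose(0,.065,.19,.21,-1); manip.servo_line(p,o,vel=.2)
im=viewer.get_image("top")[:,:,::-1]
cv2.imwrite("pics/top3f.png",im)
cv2.imwrite("pics/top3.png",cv2.resize(im[200:320,250:410],None,fx=5,fy=5,interpolation=cv2.INTER_CUBIC))
print(manip.current_clock())
for w in((0,-.0945,.06),(0,0,.08),(0,.049,.158),(.0135,-.036,.06)):
    print(w,((proj("top",[*(ORG+RM@w[:2]),w[2]])-[250,200]+.5)*5-.5).round())
```

```text
[ 0.5 -0.2  0.4]
13.6167
(0, -0.0945, 0.06) [418. 308.]
(0, 0, 0.08) [199. 303.]
(0, 0.049, 0.158) [ 66. 268.]
(0.0135, -0.036, 0.06) [284. 280.]
```

View pics/top3.png

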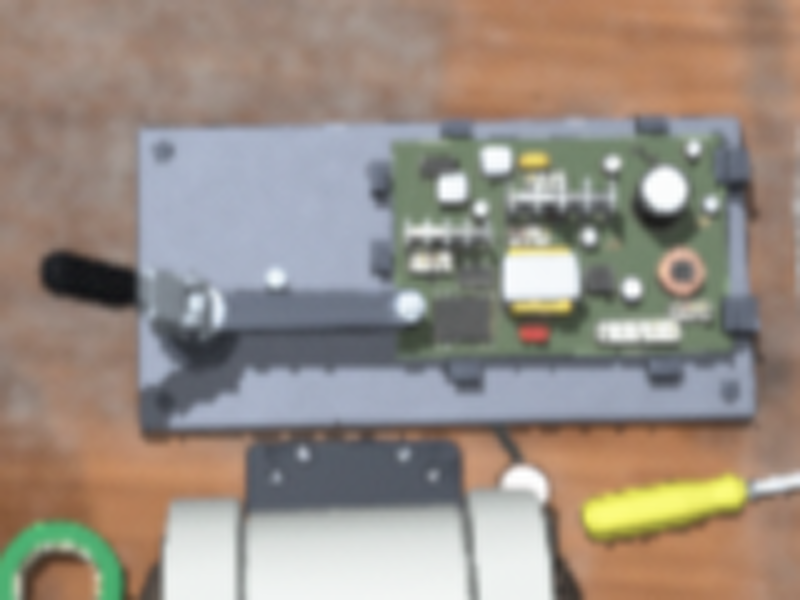

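The strap is over the board end and against the pin: foot screw at (410,305), pin at (276,278). The board hasn't moved. Now the lever.

Run:
```python
from h import *
def P(y,z): return pose(0,-y,0,z,-1)
c=lambda th,r=.085:(r*np.cos(th)-.008*np.sin(th)-.0095+.001, .070+r*np.sin(th)+.008*np.cos(th))
p,o,_=P(-.012,.235); manip.servo_line(p,o,vel=.2)
th=1.315
p,o,_=P(-.012,c(th)[1]); manip.servo_line(p,o,vel=.15)
print(manip.current_force().round(1))
while th>-.25:
    p,o,_=P(*c(th)); manip.servo_line(p,o,vel=.06)
    F=manip.current_force(); print(round(th,2),F.round(1),round(manip.current_clock(),2))
    if np.hypot(F[1],F[2])>(22 if th<.2 else 18): break
    th-=.1 if th>.15 else .04
print(manip.current_tool_pos())
im=viewer.get_image("scene")[:,:,::-1]
cv2.imwrite("pics/scene4.png",cv2.resize(im[160:330,230:390],None,fx=3.5,fy=3.5,interpolation=cv2.INTER_CUBIC))
```

```text
[0.5 0.1 0.2]
1.31 [ 0.5  0.9 -0.4] 15.89
1.21 [-0.1  0.3 -0.4] 16.18
1.11 [ 0.8 -0.7 -0.7] 16.48
1.01 [-0.3 -0.3  0.1] 16.77
0.91 [-0.5 -0.5  0.5] 17.06
0.81 [-0.3  0.9  0.8] 17.35
0.71 [ 0.2 -0.1 -0.3] 17.64
0.61 [ 0.7 -0.1  0.4] 17.93
0.51 [-0.5  0.  -0.2] 18.23
0.41 [ 0.4 -0.7 -0.4] 18.52
0.31 [-0.1 -0.3 -0.4] 18.81
0.21 [-0.1 -0.3  1.2] 19.1
0.11 [-0.4 -0.1 -0.1] 19.39
0.07 [ 0.1 -0.2  0.1] 19.64
0.03 [-2.  -0.6  8.6] 19.89
-0.01 [-5.9 -1.9 20.9] 20.14
-0.05 [-7.5 -4.4 34.1] 20.39
[0.48167687 0.18031872 0.07789056]
```

View pics/scene4.png

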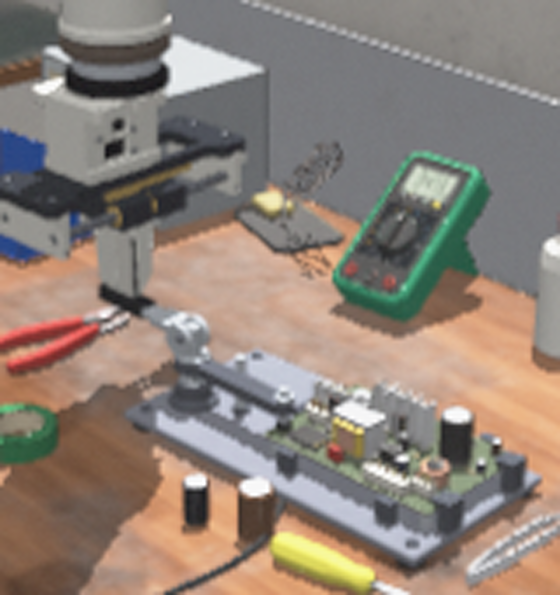

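The lever is down, with the force climbing against its stop, and the strap is lowered. There was some sideways force (x −7.5 N), so I'll retreat and check that the strap is still on the pin.

Run:
```python
from h import *
p=manip.current_tool_pos().copy(); p[2]=.23; manip.servo_line(p,vel=.15)
p,o,_=pose(0,.0,.22,.23,-1); manip.servo_line(p,o,vel=.25)
t=viewer.get_image("top")[:,:,::-1]; s=viewer.get_image("scene")[:,:,::-1]
a=cv2.resize(t[220:300,245:345],None,fx=8,fy=8,interpolation=cv2.INTER_CUBIC)[:560]
cv2.imwrite("pics/top5.png",a); cv2.imwrite("pics/scene5.png",cv2.resize(s[190:310,260:390],None,fx=5,fy=5,interpolation=cv2.INTER_CUBIC))
print(manip.current_clock(),manip.current_force().round(1))
```

```text
22.825 [ 0.7 -0.3 -1. ]
```

View pics/top5.png

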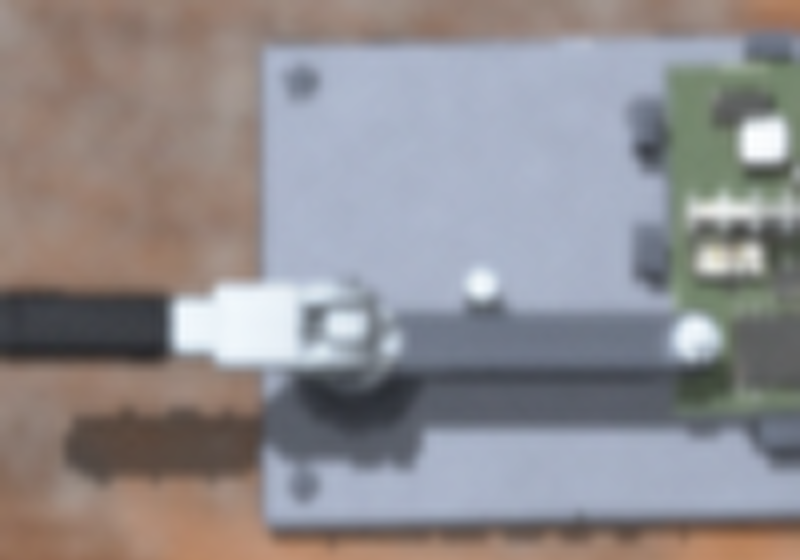

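View pics/scene5.png

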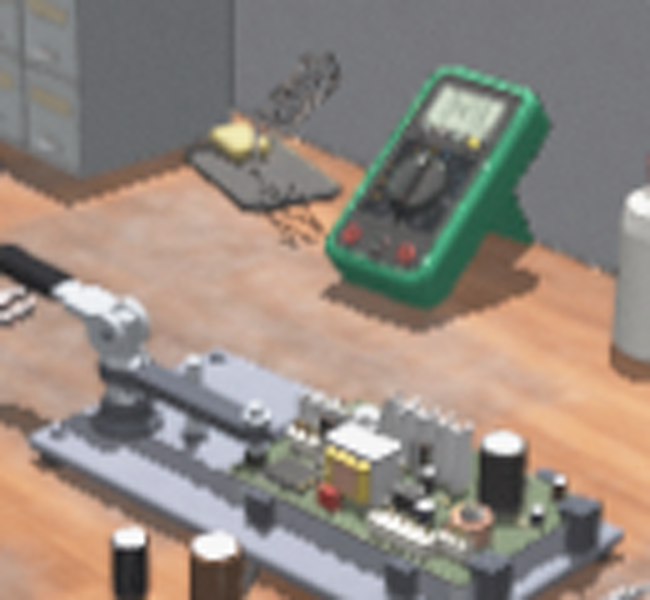

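The lever is level, the strap is lowered and its foot is on the board edge. As a numeric check I'll compare the strap's edge slope before and after levering.

Run:
```python
from h import *
im=viewer.get_image("top")[:,:,::-1]; cv2.imwrite("pics/top6f.png",im)
for n in("top3f","top6f"):
    g=cv2.cvtColor(cv2.imread(f"pics/{n}.png"),cv2.COLOR_BGR2GRAY).astype(float)
    us=[u for u in range(296,326) if not 302<=u<=309]; vs=[]
    for u in us:
        d=np.clip(-np.diff(g[252:265,u]),0,None); k=d.argmax(); w=d[max(k-2,0):k+3]
        vs.append(252.5+(np.arange(max(k-2,0),max(k-2,0)+len(w))*w).sum()/w.sum())
    c=np.polyfit(us,vs,1); r=np.polyval(c,us)-vs
    print(n,c[0],np.polyval(c,[296,325]).round(2),r.std().round(2))
a,b=[cv2.imread(f"pics/{n}.png").astype(int) for n in("top3f","top6f")]
o=cv2.imread("pics/top0.png").astype(int)
print("board diff", [np.abs(x-o)[228:268,342:398].mean().round(2) for x in(a,b)], "bystander diff",np.abs(b-o)[285:312,330:440].mean().round(2))
```

```text
top3f 0.014844358501568691 [257.34 257.77] 0.18
top6f 0.004924618408956409 [258.43 258.58] 0.06
board diff [np.float64(4.1), np.float64(5.51)] bystander diff 5.61
```

```bash
python3 -c "
from bench import manip
print(manip.hand_in(),manip.current_clock())"
```

```text
the job is handed in; nothing more can be done
the job is handed in; nothing more can be done
```

I pushed the strap round against its stop pin over the board end, then pushed the cam lever down to its stop; the last pictures show the foot on the board edge and no sign that the board or the loose parts moved, and I handed the job in at about 23 s without seeing a verdict.

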